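# Clamp a wippen in the repinning jig

### The job

On the turntable a wippen lies on its side in the repinning jig, not yet home. Push it gently along between the cheeks until its flange butts fully against the end stop, then swing the clamp arm over it as far as it goes, then turn the clamp's torque-limiting knob clockwise (from above) until it slips and clicks, and stop at that click: turned on any further it bruises the wippen. Leave the wippen home and held, and everything else on the bench where it lies.

Things in the scene. Friction and masses are not known exactly. Their poses are not given: they have to be found in the camera images.
- nest: The jig: aluminium plate 118 x 108 x 10 mm on the beech top (260 mm across, surface 60 mm above the bench) of a locked cast-iron turntable. Origin: plate's underside, on the turntable's axis; z up, x along the wippen's slide to the end stop. Plate: x -50 to +68, y -36 to +72 mm. Two cheeks guide the wippen: 8 mm high, 8 mm thick, x -36 to +46, inner faces at y +23 and -25 mm.
- stop_face (a point): Middle of the end stop's face (x +56, y -2 mm in the nest's frame, 5 mm above the plate), axes as the nest's. Steel block 26 mm wide, 10 mm high. The flange end of the wippen butts on it.
- wippen: Grand-action wippen, beech, 30 g, lying on its side: 112 x 46 x 11 mm. Origin: on its underside, midway along; x to its flange end (x +56 mm), which goes to the stop. Repetition lever at y +13 to +22, heel at y -24 to -10. Starts 11 to 26 mm short of the stop; slides with 1.2 mm play each side. Home: its origin at x 0, y 0 of the nest. 1 N moves it; it bruises over 25 N.
- push_end (a point): Middle of the blunt end face of the wippen's body rail, where to push (x -56, y -4 mm in the wippen's frame, 5.5 mm above the plate, 75.5 mm above the bench). Face 12 mm wide, 11 mm high, axes as the wippen's. It sticks out beyond the cheeks and the plate's edge; the jack's tender beside it (y +3 to +8 mm) ends 2 mm short of it.
- wippen_pin (a point): Top of the thin steel centre pin upright in the wippen's flange, at x +40, y -2 mm in the wippen's frame, 11 mm above the plate.
- nest_hole (a point): Mouth of the 8 mm hole in the nest plate, under the pin when the wippen is home (x +40, y -2 mm in the nest's frame, on the plate's top). Axes as the nest's.
- clamp_arm: Dark steel swing arm, 18 mm wide, underside 95, top 109 mm above the bench. Origin on the axis of its upright pivot (x 0, y +58 mm in the nest's frame), at its underside; z up, x along the arm to the knob's axis, 62 mm out. Parked with its x along the nest's x or up to 0.5 rad clockwise of it. Stiff pivot, 0.12 N m (2 N at the knob); stays where left.
- clamp_spot (a point): Point of the nest, 21 mm above its origin, under the knob's axis when the arm is at its solid stop, over the wippen's body rail (x 0, y -4 mm in the nest's frame). The arm swings there clockwise (seen from above) and then points along the nest's -y; tightening the knob presses it on to this stop. Axes as the nest's.
- knob_center (a point): Centre, half-way up, of the round fluted steel torque knob on the arm's end: 34 mm across, 28 mm high, 122 to 150 mm above the bench, axis upright; it neither rises nor sinks. Grip it across any diameter. Clockwise runs a rubber pad down from under the arm, 1.9 mm a radian; anticlockwise raises it. At the start it hangs 1.5 to 7.3 mm above the wippen, which no reading tells.
- knob_top (a point): Middle of the knob's top face. Running down takes about 0.1 N m. Once the pad bears, the torque climbs within 0.5 to 0.8 rad to about 0.2 N m; there the clutch in the knob breaks over: in 0.2 rad more the torque falls below half, the screw standing still (the click). Stop at once: 0.3 rad further it has driven solid and bruises the wippen. Let go, the clutch springs back and the screw holds.
- pin_punch: Bystander on the beech top: a small punch with square dark wood handle, 62 mm long, 8 mm thick.
- spare_flange: Bystander on the beech top: a loose wooden flange, 24 x 12 x 10 mm.
- flange_tin: Bystander: an open tin box of brass flanges, 115 x 78 x 34 mm; origin under its centre.
- plumb_bob: Bystander: a brass plumb bob standing on its cap, point up, 36 mm across, 94 mm high; origin under its centre.
- pewter_pot: Bystander: a dull pewter pot with a handle, 98 mm across, 80 mm high, hammer shanks standing in it up to 150 mm; origin under its centre.
- calipers: Bystander: flat steel calipers, 190 mm long, 9 mm high.
- screwdriver: Bystander: a wood-handled screwdriver lying down, 190 mm long.
- hammer: Bystander: a piano hammer with its shank lying on its side, 140 mm long, felt head.
There are look-alikes about, which are no part of the job. What is shaped like the wippen but orange or red is not meant.

How it is judged:
By the outcome, as a careful person would: the job done as asked, in the order asked, and still so for the second after the job is handed in, with the robot touching nothing.
It also fails if it takes over 72 s, if anything falls off the work surface, if the arm or the gripper's body presses on something with over 40 N, if the wrist force passes 120 N, or if a joint passes its speed limit or range.

### The arm

A 6-joint arm with a two-finger parallel gripper is mounted at the origin on the work surface. World frame = base frame: x ahead of the robot, y to its left, z up, the work surface at z = 0. Lengths are in mm, angles in rad, forces in N, time in s.
With the tool pointing down it reaches from about 350 to 975 mm from the base axis. Payload 7.1 kg.
Tool frame: the origin (TCP) lies at the very end of the fingers, on their centre line; the grasp point (between the pads) lies 19 mm behind it; z points along the fingers, y is the line along which they close (so a half turn about z gives the same grasp; the last joint's range is limited). The gripper opens to 88 mm and grips with 3 to 60 N. Pads are 20 mm wide; open, the fingers measure 115 mm over their backs; the gripper's body (75 mm by 178 mm) begins 61 mm behind the grasp point.
Start: joints at [1.195, 0.423, 1.63, -0, 1.089, -0.019], TCP at [218.266, 585.632, 222.675] pointing down, gripper open.
Joint ranges: [-3, 3], [-0.9, 2.11], [0.09, 2.58], [-1.31, 4.45], [0.11, 2.69], [-2.54, 2.54]. Speed limits (rad/s): [2.39, 2.39, 3.01, 3.14, 3.14, 3.14].

### API

Orientations are given as a rotation vector (axis times angle).
In Python, from workcell import ctrl gives the robot as it stands. The module is installed in compiled form; this text tells all that it offers.
- The arm moves only by the shell command python3 -m inch 'ROWS'. ROWS is JSON, a list of rows, each a list of 7 numbers: the shift along the tool's x, y, z scaled (see below), then the turn, a rotation vector about the tool's x, y, z scaled (see below), then the closure, from -1 (fully open) to 1 (shut). In form: [[tx, ty, tz, wx, wy, wz, hand], ...]. A call has 1 to 10 rows; each row is the pose to reach, as a shift and turn from the pose commanded when the call began, along the tool's axes at that moment; what a row does not reach only later rows make up. The controller multiplies each number of a shift by 0.15 m and each number of a turn by pi/4 rad. A row lasts 1/8 s, in which the tool goes at most 62.5 mm and 10.7 degrees, less where a joint would pass 70% of its speed; a pose out of reach is approached as far as the arm can. A call with a number of a shift or a turn outside -1 to 1 is refused whole. A call with a gripper value outside its range is refused whole. The fingers move at their own pace and stop on an object; the grip force is fixed at half the most. Time passes only in rows, so rows that repeat a pose let the fingers close. It gives the time, the measured TCP pose, the force, the opening and the grip force at its end, in the units of the state.
- ctrl.get_obs(): the state, without advancing time (a new reading comes with each control period).
- ctrl.get_image(name): name is "side" or "top"; returns the picture (480x640x3 uint8, red, green, blue); there is no depth.
- ctrl.camera_params(name): a dict with "vfov" (degrees; the focal length in pixels is half the picture's height over the tangent of half this angle, whatever the lens; pixels are square), "cx", "cy" (the principal point, pixels), "eye" and "attitude" of the camera in the world. Camera axes: x right, y up, looking along -z (the intrinsics and any distortion apply to the point x, -y, -z); pixel columns grow to the right and rows downward; lengths in mm; the calibration is good to about 2 mm. A picture is of the moment at which its call begins. camera_params takes no time and is no camera call.
- ctrl.close_job(): hands the job in; it is judged then, once.
The state is a dict: "t": time; "qpos": joint angles; "qvel": joint speeds; "joint_torque": joint torques, N m; "ee_pos": TCP position; "orientation": TCP orientation; "ft_force": force on the tool from outside, world axes, zero at the start; "moment": the same for the moment, N m; "width": finger opening in mm; "grasp_force": force on a finger pad.
Only numpy, scipy, OpenCV 4.12 (cv2) and the standard library are available. Lean on these libraries where they do the work, as an engineer would, in place of code of your own. Each camera call takes 0.05 s, during which the arm holds its last target. There are 200 camera calls.

## Working session

There is one attempt and no reset: what is moved stays moved. The work goes in short steps, Python scripts to look and compute and a shell command to move; the robot and the scene stay as the last step left them, time stands still between calls to the robot, and variables do not carry over. Pictures are saved under pics/ and viewed, at most 10 in all, crops included, and the job is handed in when it is done.

```bash
mkdir -p pics; python3 - <<'E'
from workcell import ctrl
import cv2
for n in("top","side"):
    print(n,ctrl.camera_params(n)); cv2.imwrite(f"pics/{n}0.png",ctrl.get_image(n)[:,:,::-1])
print(ctrl.get_obs())
E
```

```text
top {'vfov': 49.34212825847803, 'cx': 311.65832042201373, 'cy': 250.0955513119293, 'eye': array([ 233.429088  ,  -15.46601547, 1469.96261182]), 'attitude': array([ 0.14383178, -0.16722612, -1.57013322])}
side {'vfov': 47.13001586831275, 'cx': 318.4349837259992, 'cy': 230.3669324060604, 'eye': array([   4.82572841, -551.12114565, 1009.6098545 ]), 'attitude': array([ 0.64534629, -0.26967171, -0.70388877])}
{'t': 0.1, 'qpos': array([ 1.19502678e+00,  4.23767608e-01,  1.63059430e+00, -4.56225667e-05,
        1.08861439e+00, -1.90171557e-02]), 'qvel': array([-2.67367435e-05,  3.87540431e-04, -2.79509394e-04,  1.25002384e-03,
       -6.51960123e-05, -6.28831693e-04]), 'joint_torque': array([ 1.26062732e-04, -5.45616782e+01, -2.74322301e+01,  6.45468570e-02,
        1.88372115e-02,  1.13013880e-05]), 'ee_pos': array([218.08477955, 585.18321652, 221.98502083]), 'orientation': array([-5.57344345e-01, -3.09152246e+00,  2.14350617e-03]), 'ft_force': array([-0.49855942, -0.05405255, -0.04404437]), 'moment': array([-0.00501913, -0.02214486, -0.00186415]), 'grasp_force': 0.0, 'width': 87.46814770443804}
```

View pics/top0.png

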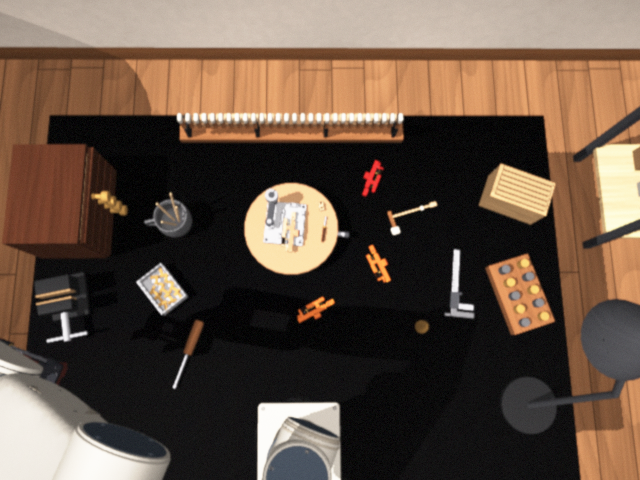

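View pics/side0.png

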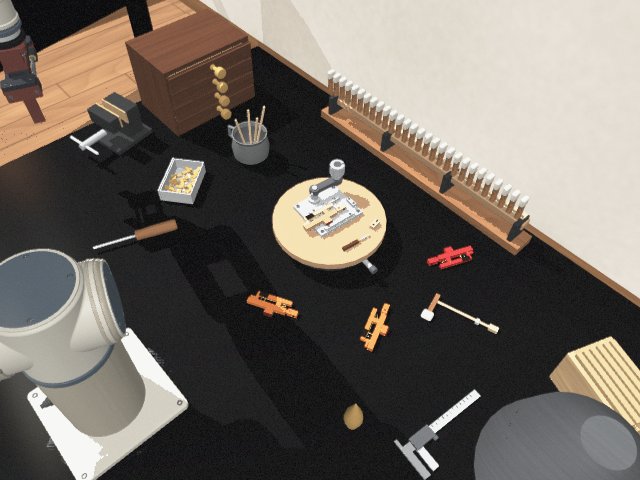

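Top: the turntable is at about (292,228), with knob and arm near (271,200). Side: the turntable is at (330,222) and the knob at (337,168). I'll zoom in on both.

```bash
cat > h.py <<'E'
import numpy as np,cv2
from scipy.spatial.transform import Rotation as R
from workcell import ctrl
P={n:ctrl.camera_params(n) for n in("top","side")}
def ray(n,u,v):
    p=P[n]; f=240/np.tan(np.radians(p['vfov'])/2)
    d=R.from_rotvec(p['attitude']).apply([(u-p['cx'])/f,-(v-p['cy'])/f,-1.]); return np.array(p['eye']),d
def plane(n,u,v,z):
    e,d=ray(n,u,v); return e+d*(z-e[2])/d[2]
def proj(n,X):
    p=P[n]; f=240/np.tan(np.radians(p['vfov'])/2)
    c=R.from_rotvec(p['attitude']).inv().apply(np.array(X,float)-p['eye'])
    c=np.atleast_2d(c); return np.c_[p['cx']-f*c[:,0]/c[:,2],p['cy']+f*c[:,1]/c[:,2]]
def tri(a,b):
    (e,d),(g,h)=ray("top",*a),ray("side",*b)
    d,h=d/np.linalg.norm(d),h/np.linalg.norm(h)
    s=np.linalg.lstsq(np.c_[d,-h],g-e,rcond=None)[0]; A=e+s[0]*d;B=g+s[1]*h
    return (A+B)/2,np.linalg.norm(A-B)
E
python3 - <<'E'
from h import *
t=cv2.imread("pics/top0.png");s=cv2.imread("pics/side0.png")
a=cv2.resize(t[178:278,240:350],None,fx=5.9,fy=5.9,interpolation=cv2.INTER_CUBIC)
b=cv2.resize(s[150:275,265:395],None,fx=4.7,fy=4.7,interpolation=cv2.INTER_CUBIC)
cv2.imwrite("pics/tc.png",a);cv2.imwrite("pics/sc.png",b)
# beech top ellipse
for n,im,c in(("top",t,(292,228)),("side",s,(330,222))):
    h=cv2.cvtColor(im,cv2.COLOR_BGR2HSV)
    m=((h[...,2]>110)).astype(np.uint8)
    m=cv2.morphologyEx(m,cv2.MORPH_OPEN,np.ones((9,9),np.uint8))
    k,l,st,ce=cv2.connectedComponentsWithStats(m); i=l[c[1]+ (25 if n=="top" else 25),c[0]-15]
    co=max(cv2.findContours((l==i).astype(np.uint8),0,1)[0],key=cv2.contourArea)
    e=cv2.fitEllipse(co); print(n,st[i],e,plane(n,*e[0],60))
    q=np.array([plane(n,*p[0],60) for p in co]); print(np.ptp(q,0))
E
```

```text
top [ 244  183   94   92 6849] ((290.6277160644531, 228.31881713867188), (91.4962387084961, 93.74134826660156), 84.80201721191406) [578.0225489   20.51169831  60.        ]
[2.59817736e+02 2.58693495e+02 2.27373675e-13]
side [ 272  178  114   91 8026] ((329.20892333984375, 224.48094177246094), (86.97721862792969, 115.7142562866211), 90.8077621459961) [569.60354344   5.71374979  60.        ]
[2.66048007e+02 2.70787457e+02 2.27373675e-13]
```

View pics/tc.png

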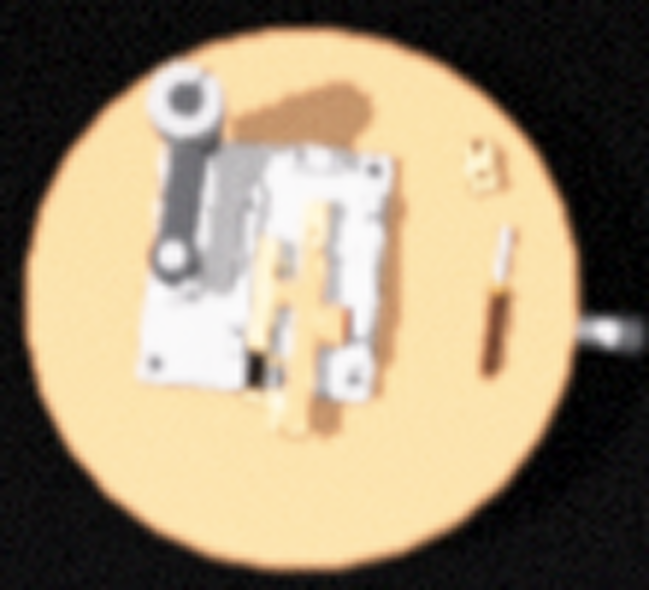

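View pics/sc.png

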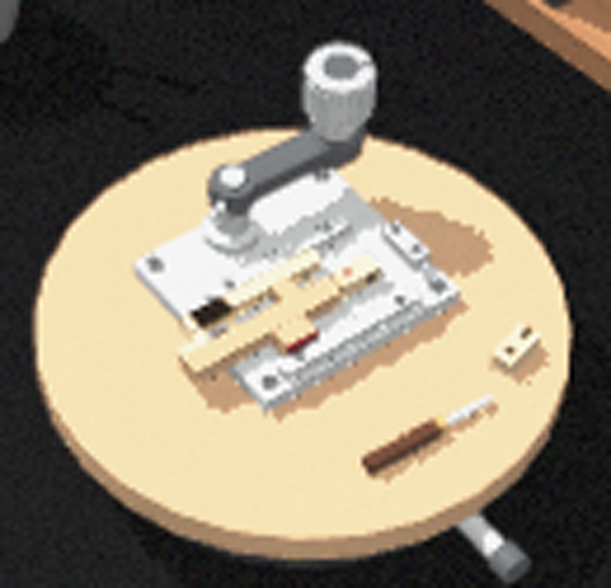

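Top crop: plate corners are at about (395,155), (372,400) and (140,380), the rail end at (289,432), and the knob top at (186,97). Side crop: the knob top is at (340,62) and the pivot cap at (234,177).

```bash
python3 - <<'E'
from h import *
T=lambda x,y:(x/5.9+240-.42,y/5.9+178-.42)
S=lambda x,y:(x/4.7+265-.4,y/4.7+150-.4)
tr,br,bl=[plane("top",*T(*p),70)[:2] for p in((395,155),(372,400),(140,380))]
print("corners",tr,br,bl,"len",np.linalg.norm(tr-br),np.linalg.norm(br-bl))
d=tr-br;print("yaw x",np.arctan2(d[1],d[0])); d=bl-br;print("yaw y-90",np.arctan2(d[1],d[0])-np.pi/2)
yaw=np.arctan2(*(tr-br)[::-1])
for yaw in(np.arctan2(*(tr-br)[::-1]),np.arctan2(*(bl-br)[::-1])-np.pi/2):
    M=np.array([[np.cos(yaw),-np.sin(yaw)],[np.sin(yaw),np.cos(yaw)]])
    print("origin from corners",[c-M@np.array(q) for c,q in((tr,(68,-36)),(br,(-50,-36)),(bl,(-50,72)))])
print("knob",tri(T(186,97),S(340,62)),plane("top",*T(186,97),150),plane("side",*S(340,62),150))
print("pivot",tri(T(173,257),S(234,177)),plane("top",*T(173,257),115))
print("pushend top",tri(T(289,432),S(188,352)),plane("top",*T(289,432),81),plane("side",*S(188,352),81))
print("flange end",plane("top",*T(316,203),81))
E
```

```text
corners [645.4626219  -23.85508262] [527.45791719 -12.65656854] [537.30698939  94.9582423 ] len 118.53487693952508 108.06457206069459
yaw x -0.09461552758375204
yaw y-90 -0.09126727321493289
origin from corners [array([581.16784546,  18.40816054]), array([580.63536087,  18.45869273]), array([580.2811954 ,  18.55655634])]
origin from corners [array([581.02669803,  18.19264877]), array([580.53088117,  18.63656959]), array([580.53676631,  18.70087291])]
knob (array([647.59016899,  69.11577697, 155.52759082]), np.float64(0.8096170047004474)) [648.97303267  69.68461068 150.        ] [652.14923035  72.97592446 150.        ]
pivot (array([586.13039569,  76.6071418 , 113.16572345]), np.float64(2.6649861118059452)) [584.47836874  77.15496947 115.        ]
pushend top (array([510.0261082 ,  24.33635386,  89.9383227 ]), np.float64(3.5028204299737657)) [510.26384229  25.4719433   81.        ] [516.59119903  29.21155931  81.        ]
flange end [619.07157182  13.14101039  81.        ]
```

```bash
cat >> h.py <<'E'
O=np.array([580.3,18.6]);YAW=-.093
def nest(x,y):
    c,s=np.cos(YAW),np.sin(YAW); return O+[x*c-y*s,x*s+y*c]
def tonest(p):
    c,s=np.cos(YAW),np.sin(YAW); d=np.array(p[:2])-O; return np.array([d[0]*c+d[1]*s,-d[0]*s+d[1]*c])
def go(x,y,z,yawy):
    "tool-axis shift and turn numbers to world x,y,z with tool y at yawy, pointing down"
    o=ctrl.get_obs(); Rc=R.from_rotvec(o['orientation'])
    ty=np.array([np.cos(yawy),np.sin(yawy),0]);tz=np.array([0,0,-1.]);Rt=R.from_matrix(np.c_[np.cross(ty,tz),ty,tz])
    print("shift",np.round(Rc.inv().apply(np.array([x,y,z])-o['ee_pos'])/150,3),"turn",np.round((Rc.inv()*Rt).as_rotvec()/(np.pi/4),3))
def st():
    o=ctrl.get_obs(); y=R.from_rotvec(o['orientation']).as_matrix()[:,1]
    print("t%.2f"%o['t'],"tcp",o['ee_pos'].round(1),"nest",tonest(o['ee_pos']).round(1),"yawy %.3f"%np.arctan2(y[1],y[0]),"F",o['ft_force'].round(2),"M",o['moment'].round(3),"w%.1f g%.1f q6 %.2f"%(o['width'],o['grasp_force'],o['qpos'][5]))
E
python3 -c "
from h import *
st(); go(*nest(-100,-4),222,np.pi/2+YAW)"
```

```text
t0.10 tcp [218.1 585.2 222. ] nest [-413.3  530.5] yawy 1.214 F [-0.5  -0.05 -0.04] M [-0.005 -0.022 -0.002] w87.5 g0.0 q6 -0.02
shift [-2.945 -2.896  0.004] turn [-0.002 -0.    -0.336]
```

```bash
python3 -m inch '[[-0.28,-0.28,0,0,0,0,1],[-0.56,-0.55,0,0,0,0,1],[-0.84,-0.82,0,0,0,0,1],[-0.98,-0.965,0,0,0,0,1]]'
python3 -m inch '[[-0.28,-0.28,0,0,0,0,1],[-0.56,-0.55,0,0,0,0,1],[-0.84,-0.82,0,0,0,0,1],[-0.98,-0.965,0,0,0,0,1]]'
python3 -m inch '[[-0.28,-0.28,0,0,0,-0.1,1],[-0.56,-0.55,0,0,0,-0.2,1],[-0.84,-0.82,0,0,0,-0.336,1],[-0.98,-0.965,0,0,0,-0.336,1],[-0.98,-0.965,0,0,0,-0.336,1]]'
python3 -c "
from h import *
st(); go(*nest(-100,-4),110,np.pi/2+YAW)"
```

```text
t: 0.6
ee_pos: [305.9, 396.0, 222.4]
orientation: [-0.56, -3.091, 0.002]
ft_force: [-0.0, 0.8, 0.1]
width: 51.2
grasp_force: 0.0
t: 1.1
ee_pos: [393.1, 209.3, 222.6]
orientation: [-0.561, -3.091, 0.001]
ft_force: [0.3, 0.3, 0.6]
width: 11.2
grasp_force: 0.0
t: 1.72
ee_pos: [480.2, 23.1, 222.4]
orientation: [-0.151, -3.138, 0.0]
ft_force: [-0.2, 0.4, -0.2]
width: 0.5
grasp_force: 0.0
t1.73 tcp [480.2  23.1 222.4] nest [-100.1   -4.8] yawy 1.474 F [-0.19  0.36 -0.16] M [ 0.077 -0.006  0.018] w0.5 g0.0 q6 -1.45
shift [-0.001  0.005  0.749] turn [-0.    -0.    -0.004]
```

```bash
python3 -m inch '[[0,0,0.35,0,0,0,1],[0,0,0.7,0,0,0,1],[0,0,0.95,0,0,0,1],[0,0,0.95,0,0,0,1]]'
python3 - <<'E'
from h import *
st();p=ctrl.get_obs()['ee_pos']
s=ctrl.get_image("side")[:,:,::-1];t=ctrl.get_image("top")[:,:,::-1]
print("tcp proj",proj("side",p),proj("top",p))
b=cv2.resize(s[130:280,230:400],None,fx=4,fy=4,interpolation=cv2.INTER_CUBIC)
a=cv2.resize(t[178:298,240:350],None,fx=5,fy=5,interpolation=cv2.INTER_CUBIC)[:,250:]
u=(proj("side",p)[0]-[230,130]+.4)*4; cv2.circle(b,tuple(int(x) for x in u),3,(0,255,0),-1)
cv2.imwrite("pics/s1.png",b)
E
```

```text
t: 2.22
ee_pos: [477.0, 25.7, 78.0]
orientation: [-0.144, -3.132, 0.0]
ft_force: [0.1, -0.1, -0.4]
width: 0.1
grasp_force: 0.0
t2.23 tcp [477.   25.7  78. ] nest [-103.5   -2.5] yawy 1.479 F [ 0.09 -0.05 -0.4 ] M [-0.012  0.051  0.009] w0.1 g0.0 q6 -1.45
tcp proj [[291.96245942 235.60796514]] [[288.47046744 263.09168187]]
```

View pics/s1.png

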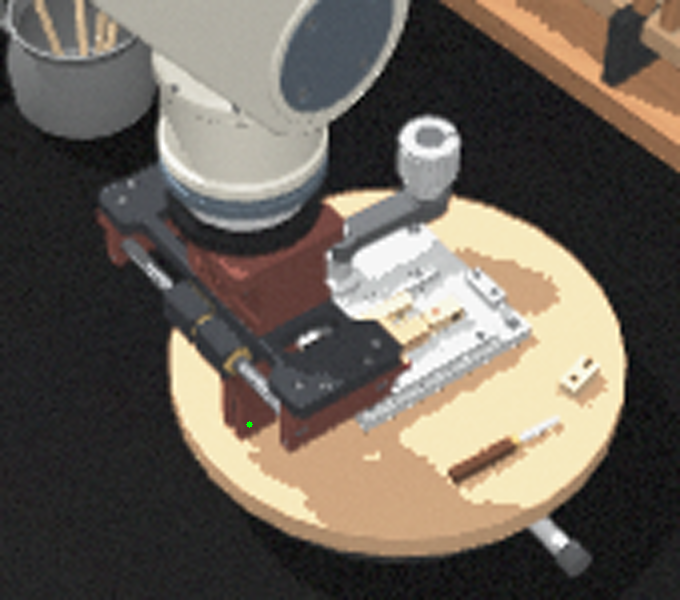

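The side view shows the closed fingers at (245,430), next to the projected TCP at (249,424), and clear of the rail end. Next I'll check the nest from the side camera's plate corners.

```bash
python3 - <<'E'
from h import *
S=lambda x,y:(x/4.7+265-.4,y/4.7+150-.4)
br,tr,bl=[plane("side",*S(*p),70)[:2] for p in((265,400),(462,293),(135,265))]
print(br,tr,bl,np.linalg.norm(tr-br),np.linalg.norm(bl-br))
for c,q in((tr,(68,-36)),(br,(-50,-36)),(bl,(-50,72))): print(c-nest(*q))
st()
t=ctrl.get_image("top")[:,:,::-1]
a=cv2.resize(t[195:285,260:330],None,fx=8,fy=6.6,interpolation=cv2.INTER_CUBIC)
cv2.imwrite("pics/t1.png",a)
E
```

```text
[530.23249715  -9.49388036] [646.30220701 -23.80505635] [539.81787251  94.3743358 ] 116.94865242620125 104.30956691359857
[ 1.63923707 -0.24573828]
[3.0596039  3.10724989]
[ 2.61545142 -0.55782447]
t2.33 tcp [479.8  25.5  80.8] nest [-100.7   -2.5] yawy 1.479 F [ 0.09 -0.62  0.73] M [ 0.03  -0.011  0.032] w0.1 g0.0 q6 -1.45
```

```bash
sed -i 's/580.3,18.6/581.4,18.9/' h.py
cat > g.py <<'E'
import sys
from h import *
lim=float(sys.argv[1]); st(); f=ctrl.get_obs()['ft_force'][0]; sys.exit(abs(f)>lim)
E
python3 -m inch '[[0,-0.008,0.05,0,0,0,1],[0,-0.008,0.09,0,0,0,1],[0,-0.008,0.09,0,0,0,1]]' >/dev/null; python3 g.py 3 &&
python3 -m inch '[[-0.04,0,0,0,0,0,1],[-0.08,0,0,0,0,0,1],[-0.1,0,0,0,0,0,1],[-0.12,0,0,0,0,0,1],[-0.12,0,0,0,0,0,1]]' >/dev/null;  python3 g.py 4 &&
python3 -m inch '[[-0.015,0,0,0,0,0,1],[-0.03,0,0,0,0,0,1],[-0.045,0,0,0,0,0,1],[-0.06,0,0,0,0,0,1],[-0.06,0,0,0,0,0,1]]' >/dev/null;  python3 g.py 4
```

```text
t2.75 tcp [479.5  23.4  66.6] nest [-101.9   -4.9] yawy 1.478 F [-0.51 -0.12 -0.31] M [-0.035  0.026 -0.012] w0.6 g0.0 q6 -1.45
t2.75 tcp [479.5  23.4  66.6] nest [-101.9   -4.9] yawy 1.478 F [-0.51 -0.12 -0.31] M [-0.035  0.026 -0.012] w0.6 g0.0 q6 -1.45
t2.75 tcp [479.5  23.4  66.6] nest [-101.9   -4.9] yawy 1.478 F [-0.51 -0.12 -0.31] M [-0.035  0.026 -0.012] w0.6 g0.0 q6 -1.45False
False
False
```

```bash
sed -i 's/sys.exit(abs(f)>lim)/sys.exit(int(abs(f)>lim))/' g.py
python3 -m inch '[[-0.04,0,0,0,0,0,1],[-0.08,0,0,0,0,0,1],[-0.1,0,0,0,0,0,1],[-0.12,0,0,0,0,0,1],[-0.12,0,0,0,0,0,1]]' >/dev/null;  python3 g.py 4 &&
python3 -m inch '[[-0.015,0,0,0,0,0,1],[-0.03,0,0,0,0,0,1],[-0.045,0,0,0,0,0,1],[-0.06,0,0,0,0,0,1],[-0.06,0,0,0,0,0,1]]' >/dev/null && python3 g.py 4
```

```text
t3.38 tcp [497.8  21.8  66.7] nest [-83.5  -4.9] yawy 1.478 F [-0.09  0.26 -0.03] M [0.    0.052 0.016] w0.6 g0.0 q6 -1.46
t4.00 tcp [506.9  21.   66.7] nest [-74.4  -4.8] yawy 1.478 F [-0.4   0.38 -0.44] M [-0.039  0.04   0.029] w0.9 g0.0 q6 -1.46
```

Now in small guarded steps up to the stop.

```bash

python3 -m inch '[[-0.01,0,0,0,0,0,1],[-0.02,0,0,0,0,0,1],[-0.02,0,0,0,0,0,1]]' >/dev/null && python3 g.py 4 &&
python3 -m inch '[[-0.01,0,0,0,0,0,1],[-0.02,0,0,0,0,0,1]]' >/dev/null && python3 g.py 4 &&
python3 -m inch '[[-0.007,0,0,0,0,0,1],[-0.007,0,0,0,0,0,1]]' >/dev/null && python3 g.py 4 &&
python3 -m inch '[[-0.007,0,0,0,0,0,1],[-0.007,0,0,0,0,0,1]]' >/dev/null && python3 g.py 4 &&
python3 -m inch '[[-0.007,0,0,0,0,0,1],[-0.007,0,0,0,0,0,1]]' >/dev/null && python3 g.py 4 &&
python3 -m inch '[[-0.007,0,0,0,0,0,1],[-0.007,0,0,0,0,0,1]]' >/dev/null && python3 g.py 4
```

```text
t4.38 tcp [509.7  20.7  66.7] nest [-71.5  -4.9] yawy 1.478 F [0.27 0.15 0.51] M [ 0.036 -0.041 -0.025] w0.7 g0.0 q6 -1.46
t4.62 tcp [512.6  20.4  66.7] nest [-68.6  -4.9] yawy 1.478 F [-0.72  0.52 -0.48] M [0.069 0.022 0.06 ] w0.8 g0.1 q6 -1.46
t4.88 tcp [513.7  20.3  66.7] nest [-67.5  -4.9] yawy 1.478 F [ 0.31 -0.61 -0.18] M [ 0.059 -0.012 -0.01 ] w0.2 g0.0 q6 -1.46
t5.12 tcp [514.8  20.2  66.7] nest [-66.5  -4.8] yawy 1.478 F [ 0.83 -0.15 -0.09] M [ 0.047 -0.002  0.023] w0.3 g0.0 q6 -1.46
t5.38 tcp [515.2  20.2  66.6] nest [-66.   -4.9] yawy 1.478 F [-2.17 -0.38  2.16] M [ 0.096  0.335 -0.017] w0.2 g1.0 q6 -1.46
t5.62 tcp [515.3  20.1  66.4] nest [-66.   -4.9] yawy 1.478 F [-5.52  0.58  3.95] M [ 0.195  0.897 -0.   ] w0.6 g2.7 q6 -1.46
```

The wippen is home: it met a hard stop at the expected nest x of −66. I'll back off, rise and check.

```bash

python3 -m inch '[[0.05,0,0,0,0,0,1],[0.1,0,0,0,0,0,1],[0.1,0,-0.3,0,0,0,0.5],[0.1,0,-0.6,0,0,0,0],[0.1,0,-0.9,0,0,0,-0.09],[0.1,0,-0.9,0,0,0,-0.09]]' >/dev/null
python3 - <<'E'
from h import *
st()
s=ctrl.get_image("side")[:,:,::-1]; cv2.imwrite("pics/s2.png",cv2.resize(s[150:275,265:395],None,fx=4.7,fy=4.7,interpolation=cv2.INTER_CUBIC))
print(ctrl.get_obs()['joint_torque'][5])
go(648.6,71.4,200,1.485)
E
```

```text
t6.38 tcp [504.   21.5 205.1] nest [-77.3  -4.6] yawy 1.478 F [ 0.16 -0.45 -0.83] M [0.035 0.052 0.034] w37.1 g0.0 q6 -1.46
1.956617779796943e-05
shift [-0.938  0.422  0.024] turn [ 0.     0.005 -0.009]
```

View pics/s2.png

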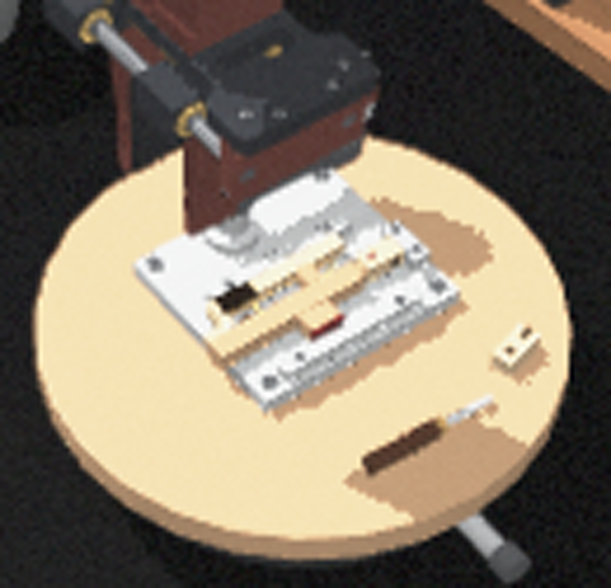

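Side: the wippen's flange end at (405,245) butts on the stop block. Now over the knob.

```bash

python3 -m inch '[[-0.3,0.14,0,0,0,0,-0.36],[-0.6,0.28,0.02,0,0,0,-0.36],[-0.85,0.4,0.02,0,0,0,-0.36],[-0.938,0.422,0.024,0,0,-0.009,-0.36],[-0.938,0.422,0.024,0,0,-0.009,-0.36],[-0.938,0.422,0.024,0,0,-0.009,-0.36]]' >/dev/null
python3 - <<'E'
from h import *
st(); go(648.6,71.4,117,1.485);p=ctrl.get_obs()['ee_pos']
s=ctrl.get_image("side")[:,:,::-1]
b=cv2.resize(s[110:235,275:405],None,fx=4.7,fy=4.7,interpolation=cv2.INTER_CUBIC)
for z,c in((150,(0,255,0)),(p[2],(0,0,255))):
    u=(proj("side",[p[0],p[1],z])[0]-[275,110]+.4)*4.7; cv2.circle(b,tuple(int(x) for x in u),3,c,-1)
cv2.imwrite("pics/s3.png",b)
E
```

```text
t7.17 tcp [646.1  70.9 197.3] nest [59.6 57.7] yawy 1.485 F [ 0.56  0.2  -0.45] M [0.029 0.021 0.03 ] w59.7 g0.0 q6 -1.39
shift [-0.017  0.005  0.535] turn [-0.001 -0.003 -0.001]
```

View pics/s3.png

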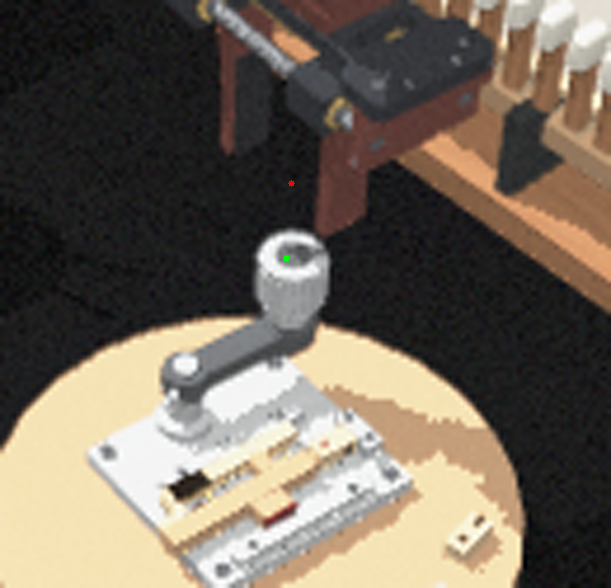

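The projected TCP at (287,258) falls within about 2 mm of the knob top's centre at (293,250), and the fingers straddle the knob. Descending.

```bash

python3 -m inch '[[-0.02,0.007,0.1,0,0,0,-0.36],[-0.02,0.007,0.25,0,0,0,-0.36],[-0.02,0.007,0.25,0,0,0,-0.36]]' |grep -E 'ee_pos|force' && python3 g.py 5 &&
python3 -m inch '[[0,0,0.1,0,0,0,-0.36],[0,0,0.2,0,0,0,-0.36],[0,0,0.28,0,0,0,-0.36],[0,0,0.28,0,0,0,-0.36]]' |grep -E 'ee_pos|force' && python3 g.py 5
python3 - <<'E'
from h import *
# arc way points: pivot, radius 62, arm angle a (nest frame) ; tool y along tangent
piv=nest(0,58)
o=ctrl.get_obs();y=R.from_rotvec(o['orientation']).as_matrix()[:,1];yw=np.arctan2(y[1],y[0])
r=o['ee_pos'][:2]-piv; print(np.hypot(*r),np.arctan2(r[1],r[0])-YAW,yw)
E
```

```text
ee_pos: [649.0, 71.9, 158.3]
ft_force: [0.7, 0.9, 0.7]
grasp_force: 0.0
t7.60 tcp [649.   71.9 158.3] nest [62.4 59.1] yawy 1.485 F [0.66 0.89 0.67] M [ 0.025  0.061 -0.016] w59.8 g0.0 q6 -1.39
ee_pos: [650.0, 72.1, 117.2]
ft_force: [0.3, -0.2, 0.5]
grasp_force: 0.0
t8.10 tcp [650.   72.1 117.2] nest [63.4 59.4] yawy 1.485 F [ 0.25 -0.21  0.49] M [ 0.008 -0.031 -0.007] w59.5 g0.0 q6 -1.39
63.403046257746084 0.021685412541258053 1.4849808607179047
```

```bash

python3 -m inch '[[0,0,0,0,0,0,0],[0,0,0,0,0,0,0],[0,0,0,0,0,0,0]]' >/dev/null; python3 g.py 5 &&
python3 -m inch '[[0.0047,-0.063,0,0,0,0.191,0],[0.019,-0.124,0,0,0,0.382,0],[0.042,-0.183,0,0,0,0.573,0],[0.073,-0.237,0,0,0,0.764,0],[0.113,-0.286,0,0,0,0.955,0],[0.113,-0.286,0,0,0,0.955,0]]' >/dev/null && python3 g.py 12
```

```text
t8.47 tcp [651.1  72.2 119.1] nest [64.5 59.6] yawy 1.485 F [ 0.07 -0.11  1.16] M [0.024 0.051 0.013] w44.2 g0.0 q6 -1.39
t9.22 tcp [630.1  30.6 118.9] nest [47.4 16.2] yawy 0.736 F [ 0.43  0.18 -0.67] M [-0.021 -0.005  0.048] w44.2 g0.0 q6 -0.71
```

```bash

python3 -m inch '[[0.0047,-0.063,0,0,0,0.191,0],[0.019,-0.124,0,0,0,0.382,0],[0.042,-0.183,0,0,0,0.573,0],[0.073,-0.237,0,0,0,0.764,0]]' >/dev/null && python3 g.py 12
python3 - <<'E'
from h import *
s=ctrl.get_image("side")[:,:,::-1]; cv2.imwrite("pics/s4.png",cv2.resize(s[130:255,260:390],None,fx=4.7,fy=4.7,interpolation=cv2.INTER_CUBIC))
st()
E
```

```text
t9.72 tcp [597.6  15.4 119.1] nest [16.4 -1.9] yawy 0.134 F [ 2.63  1.88 -0.89] M [ 0.132 -0.211  0.034] w44.1 g0.9 q6 -0.13
t9.78 tcp [596.   15.2 118.8] nest [14.9 -2.3] yawy 0.128 F [ 0.71 -0.27  1.09] M [-0.108 -0.164  0.008] w43.7 g0.7 q6 -0.12
```

View pics/s4.png

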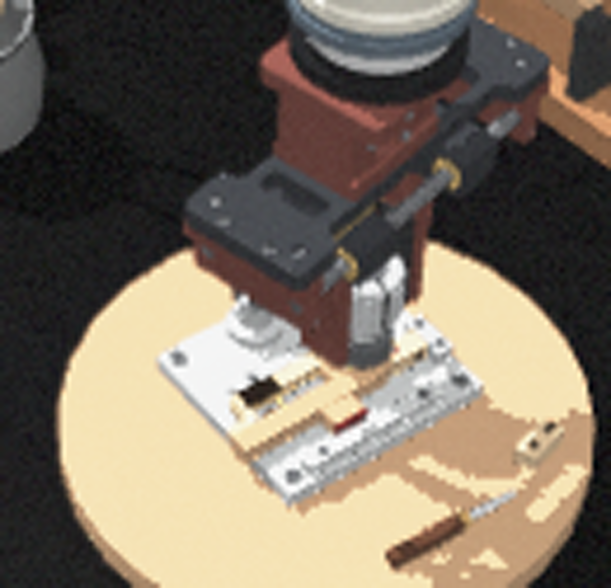

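The knob at (375,310) is between the fingers and following. The last 0.3 rad goes in guarded steps.

```bash

python3 -m inch '[[0.002,-0.041,0,0,0,0.127,0],[0.002,-0.041,0,0,0,0.127,0]]' >/dev/null && python3 g.py 7 &&
python3 -m inch '[[0.002,-0.041,0,0,0,0.127,0],[0.002,-0.041,0,0,0,0.127,0]]' >/dev/null && python3 g.py 7 &&
python3 -m inch '[[0,-0.015,0,0,0,0.04,0],[0,-0.015,0,0,0,0.04,0]]' >/dev/null && python3 g.py 7 &&
python3 -m inch '[[0,-0.015,0,0,0,0.04,0],[0,-0.015,0,0,0,0.04,0]]' >/dev/null && python3 g.py 7 &&
python3 -m inch '[[0,-0.015,0,0,0,0,0],[0,-0.015,0,0,0,0,0]]' >/dev/null && python3 g.py 7 &&
python3 -m inch '[[0,-0.015,0,0,0,0,0],[0,-0.015,0,0,0,0,0]]' >/dev/null && python3 g.py 7
```

```text
t10.03 tcp [590.7  14.8 118.8] nest [ 9.6 -3.2] yawy 0.040 F [-0.28 -0.75  0.63] M [0.006 0.082 0.05 ] w44.1 g0.0 q6 -0.03
t10.28 tcp [584.5  14.8 118.7] nest [ 3.5 -3.8] yawy -0.060 F [ 0.43 -0.    0.25] M [-0.033  0.011  0.006] w43.9 g0.0 q6 0.07
t10.53 tcp [582.3  14.9 118.7] nest [ 1.3 -3.9] yawy -0.095 F [ 0.66 -0.16 -0.49] M [-0.021 -0.158  0.032] w43.7 g0.7 q6 0.10
t10.78 tcp [579.8  15.  118.7] nest [-1.3 -4. ] yawy -0.128 F [1.9  0.47 0.56] M [-0.068 -0.187  0.042] w44.2 g0.6 q6 0.13
t11.03 tcp [577.4  15.2 118.6] nest [-3.6 -4. ] yawy -0.127 F [ 1.58 -0.81 -0.19] M [-0.333 -0.195 -0.05 ] w44.2 g0.9 q6 0.13
t11.28 tcp [576.5  15.4 118.7] nest [-4.5 -3.9] yawy -0.127 F [ 6.64 -2.97 -3.02] M [-0.478 -0.919 -0.081] w44.1 g3.2 q6 0.13
```

```bash

python3 -m inch '[[0,0.036,0,0,0,0,0],[0,0.036,0,0,0,0,-0.36],[0,0.036,0,0,0,0,-0.36]]' >/dev/null && python3 g.py 5 &&
python3 -m inch '[[0,0,0,0,0,-0.2,-0.36],[0,0,0,0,0,-0.4,-0.36],[0,0,0,0,0,-0.6,-0.36],[0,0,0,0,0,-0.8,-0.36],[0,0,0,0,0,-1,-0.36],[0,0,0,0,0,-1,-0.36]]' >/dev/null && python3 g.py 5 &&
python3 -m inch '[[0,0,0,0,0,-0.2,-0.36],[0,0,0,0,0,-0.4,-0.36],[0,0,0,0,0,-0.6,-0.36],[0,0,0,0,0,-0.8,-0.36],[0,0,0,0,0,-1,-0.36],[0,0,0,0,0,-1,-0.36]]' >/dev/null && python3 g.py 5 &&
python3 -m inch '[[0,0,0,0,0,-0.2,-0.36],[0,0,0,0,0,-0.4,-0.36],[0,0,0,0,0,-0.6,-0.36],[0,0,0,0,0,-0.8,-0.36],[0,0,0,0,0,-1,-0.36],[0,0,0,0,0,-1,-0.36]]' >/dev/null && python3 g.py 5 &&
python3 -m inch '[[0,0,0,0,0,-0.13,-0.36],[0,0,0,0,0,-0.26,-0.36],[0,0,0,0,0,-0.26,-0.36]]' >/dev/null && python3 g.py 5 
python3 -c "
from h import *
go(*nest(0.3,-4),117,ctrl.get_obs()['qpos'][0]+2.43);print(ctrl.get_obs()['joint_torque'])"
```

```text
t11.65 tcp [580.1  15.1 118.3] nest [-0.9 -3.9] yawy -0.127 F [-0.24 -0.11  0.21] M [-0.043  0.081  0.039] w58.5 g0.0 q6 0.13
t12.40 tcp [580.3  15.1 118.5] nest [-0.7 -3.9] yawy 0.657 F [0.29 0.22 0.22] M [-0.056  0.025 -0.009] w59.2 g0.0 q6 -0.65
t13.15 tcp [580.5  15.1 118.5] nest [-0.5 -3.9] yawy 1.439 F [-0.77  0.17 -0.51] M [-0.019 -0.007 -0.044] w59.6 g0.0 q6 -1.43
t13.90 tcp [580.6  15.  118.6] nest [-0.4 -3.9] yawy 2.223 F [ 0.65 -0.15  0.26] M [ 0.047 -0.002 -0.044] w59.7 g0.0 q6 -2.22
t14.28 tcp [580.6  15.  118.6] nest [-0.4 -3.9] yawy 2.427 F [-0.19  0.18 -0.24] M [ 0.113  0.051 -0.036] w59.9 g0.0 q6 -2.42
shift [-0.002 -0.004  0.01 ] turn [ 0.    -0.    -0.011]
[-6.67040149e-04 -5.31308627e+01 -2.17144328e+01 -5.57038619e-02
  3.33282875e-02 -5.42005990e-01]
```

```bash
cat > k.py <<'E'
import sys
from h import *
o=ctrl.get_obs(); y=R.from_rotvec(o['orientation']).as_matrix()[:,1]
print("t%.2f q6 %.3f yaw %.3f tau6 %.3f Mz %.3f F %s w%.1f g%.0f"%(o['t'],o['qpos'][5],np.arctan2(y[1],y[0]),o['joint_torque'][5],o['moment'][2],o['ft_force'].round(1),o['width'],o['grasp_force']))
E
python3 -m inch '[[0,0,0.01,0,0,0,1],[0,0,0.01,0,0,0,1],[0,0,0.01,0,0,0,1],[0,0,0.01,0,0,0,1],[0,0,0.01,0,0,0,1]]' >/dev/null; python3 k.py
python3 -m inch '[[0,0,0,0,0,0,1],[0,0,0,0,0,0,1]]'>/dev/null; python3 k.py
python3 -m inch '[[0,0,0,0,0,0.1,1],[0,0,0,0,0,0.2,1]]'>/dev/null; python3 k.py
python3 -m inch '[[0,0,0,0,0,0.1,1],[0,0,0,0,0,0.2,1]]'>/dev/null; python3 k.py
python3 -m inch '[[0,0,0,0,0,0,1],[0,0,0,0,0,0,1]]'>/dev/null; python3 k.py
```

```text
t14.90 q6 -2.427 yaw 2.433 tau6 -0.038 Mz 0.024 F [ 1.9 -1.5 -0.8] w32.3 g30
t15.15 q6 -2.427 yaw 2.433 tau6 -0.051 Mz -0.055 F [ 2.7 -3.1 -1.8] w32.9 g30
t15.40 q6 -2.268 yaw 2.274 tau6 -0.716 Mz 0.174 F [ 1.9 -1.6 -0.9] w32.6 g30
t15.65 q6 -2.111 yaw 2.116 tau6 -0.704 Mz 0.099 F [ 0.9 -1.2 -0.1] w32.6 g30
t15.90 q6 -2.115 yaw 2.120 tau6 0.122 Mz 0.109 F [ 1.8 -0.2 -0.4] w32.2 g30
```

Gripped (opening 32.6 mm), and running torque is about 0.1 N m as specified. I'll turn in guarded steps, averaging the moment at rest.

```bash
cat > k.py <<'E'
import sys,os
from h import *
lim=float(sys.argv[1]) if len(sys.argv)>1 else 9
m=[ctrl.get_obs()['moment'][2]]; ta=[ctrl.get_obs()['joint_torque'][5]]
for i in range(2):
    ctrl.get_image("side"); o=ctrl.get_obs(); m.append(o['moment'][2]); ta.append(o['joint_torque'][5])
y=R.from_rotvec(o['orientation']).as_matrix()[:,1]
print("t%.2f q6 %.3f yaw %.3f tau6 %s Mz %.3f F %s w%.1f"%(o['t'],o['qpos'][5],np.arctan2(y[1],y[0]),np.round(ta,3),np.mean(m),o['ft_force'].round(1),o['width']))
sys.exit(int(np.mean(m)>lim or ta[-1]>lim))
E
s(){ python3 k.py 0.17; }
python3 -m inch '[[0,0,0,0,0,0.15,1],[0,0,0,0,0,0.15,1]]'>/dev/null; s &&
python3 -m inch '[[0,0,0,0,0,0.15,1],[0,0,0,0,0,0.15,1]]'>/dev/null && s &&
python3 -m inch '[[0,0,0,0,0,0.15,1],[0,0,0,0,0,0.15,1]]'>/dev/null && s &&
python3 -m inch '[[0,0,0,0,0,0.15,1],[0,0,0,0,0,0.15,1]]'>/dev/null && s
```

```text
t16.25 q6 -1.998 yaw 2.004 tau6 [0.731 0.304 0.148] Mz 0.074 F [0.3 2.5 0.8] w32.3
t16.60 q6 -1.881 yaw 1.886 tau6 [0.73  0.302 0.091] Mz 0.123 F [-1.6  4.7  1.3] w32.6
t16.95 q6 -1.763 yaw 1.768 tau6 [0.597 0.234 0.133] Mz 0.094 F [-1.7  6.4  1.8] w32.6
t17.30 q6 -1.645 yaw 1.651 tau6 [0.599 0.237 0.135] Mz 0.083 F [-1.   8.2  0.8] w32.6
```

```bash
s(){ python3 k.py 0.17; }
python3 -m inch '[[0,0.01,0,0,0,0.15,1],[0,0.01,0,0,0,0.15,1]]'>/dev/null; s &&
python3 -m inch '[[0,0,0,0,0,0.15,1],[0,0,0,0,0,0.15,1]]'>/dev/null && s &&
python3 -m inch '[[0,0,0,0,0,0.15,1],[0,0,0,0,0,0.15,1]]'>/dev/null && s &&
python3 -m inch '[[0,0,0,0,0,0.15,1],[0,0,0,0,0,0.15,1]]'>/dev/null && s &&
python3 -m inch '[[0,0,0,0,0,0.15,1],[0,0,0,0,0,0.15,1]]'>/dev/null && s
```

```text
t17.65 q6 -1.526 yaw 1.533 tau6 [0.735 0.294 0.15 ] Mz 0.129 F [-1.2  1.5  1.8] w32.5
t18.00 q6 -1.408 yaw 1.415 tau6 [0.723 0.292 0.147] Mz 0.115 F [-0.7  2.8  1.2] w32.4
t18.35 q6 -1.290 yaw 1.298 tau6 [0.726 0.296 0.091] Mz 0.116 F [-0.9  6.2  1.2] w32.3
t18.70 q6 -1.172 yaw 1.180 tau6 [0.593 0.231 0.13 ] Mz 0.118 F [-1.6  5.9  1.5] w32.5
t19.05 q6 -1.054 yaw 1.062 tau6 [0.595 0.232 0.131] Mz 0.086 F [-0.3  7.5  1.5] w32.5
```

```bash
s(){ python3 k.py 0.165; }
python3 -m inch '[[0.005,0.009,0,0,0,0.15,1],[0.005,0.009,0,0,0,0.15,1]]'>/dev/null; s &&
python3 -m inch '[[0,0,0,0,0,0.15,1],[0,0,0,0,0,0.15,1]]'>/dev/null && s &&
python3 -m inch '[[0,0,0,0,0,0.15,1],[0,0,0,0,0,0.15,1]]'>/dev/null && s &&
python3 -m inch '[[0,0,0,0,0,0.15,1],[0,0,0,0,0,0.15,1]]'>/dev/null && s &&
python3 -m inch '[[0,0,0,0,0,0.15,1],[0,0,0,0,0,0.15,1]]'>/dev/null && s
```

```text
t19.40 q6 -0.934 yaw 0.945 tau6 [0.73  0.288 0.144] Mz 0.096 F [-0.2 -0.5  0.2] w32.3
t19.75 q6 -0.816 yaw 0.827 tau6 [0.718 0.287 0.142] Mz 0.097 F [ 1.8 -1.3 -0.9] w32.8
t20.10 q6 -0.698 yaw 0.709 tau6 [0.721 0.291 0.147] Mz 0.097 F [ 2.5 -0.2 -2.5] w32.5
t20.45 q6 -0.580 yaw 0.591 tau6 [0.727 0.297 0.077] Mz 0.100 F [ 5.   0.3 -4. ] w32.3
t20.80 q6 -0.462 yaw 0.473 tau6 [0.595 0.232 0.131] Mz 0.096 F [ 5.4  1.7 -3.4] w32.3
```

```bash
s(){ python3 k.py 0.165; }
python3 -m inch '[[-0.003,0.006,0,0,0,0.15,1],[-0.003,0.006,0,0,0,0.15,1]]'>/dev/null; s &&
python3 -m inch '[[0,0,0,0,0,0.15,1],[0,0,0,0,0,0.15,1]]'>/dev/null && s &&
python3 -m inch '[[0,0,0,0,0,0.15,1],[0,0,0,0,0,0.15,1]]'>/dev/null && s &&
python3 -m inch '[[0,0,0,0,0,0.15,1],[0,0,0,0,0,0.15,1]]'>/dev/null && s &&
python3 -m inch '[[0,0,0,0,0,0.15,1],[0,0,0,0,0,0.15,1]]'>/dev/null && s
```

```text
t21.15 q6 -0.345 yaw 0.355 tau6 [0.725 0.294 0.151] Mz 0.065 F [ 4.   1.7 -1.9] w32.1
t21.50 q6 -0.226 yaw 0.237 tau6 [0.594 0.231 0.13 ] Mz 0.074 F [ 5.4  2.  -2.6] w32.4
t21.85 q6 -0.108 yaw 0.119 tau6 [0.61  0.248 0.146] Mz 0.104 F [ 5.2  2.6 -2.5] w32.4
t22.20 q6 0.009 yaw 0.001 tau6 [0.632 0.27  0.169] Mz 0.145 F [ 5.1  3.4 -2.4] w32.7
```

The pad has begun to bear: tau6 at rest has climbed from 0.13 to 0.17. I'll switch to finer steps with a drop detector.

```bash
cat > d.py <<'E'
import sys,os
from h import *
m=[];ta=[]
for i in range(3):
    ctrl.get_image("side"); o=ctrl.get_obs(); m.append(o['moment'][2]); ta.append(o['joint_torque'][5])
pk=float(open("pk").read()) if os.path.exists("pk") else 0
pk=max(pk,ta[-1]); open("pk","w").write(str(pk))
print("t%.2f q6 %.3f tau6 %s Mz %.3f pk %.3f F %s w%.1f"%(o['t'],o['qpos'][5],np.round(ta,3),np.mean(m),pk,o['ft_force'].round(1),o['width']))
sys.exit(int(ta[-1]<pk-0.02))
E
s(){ python3 d.py; }
python3 -m inch '[[0,0,0,0,0,0.075,1],[0,0,0,0,0,0.075,1]]'>/dev/null; s &&
python3 -m inch '[[0,0,0,0,0,0.075,1],[0,0,0,0,0,0.075,1]]'>/dev/null && s &&
python3 -m inch '[[0,0,0,0,0,0.075,1],[0,0,0,0,0,0.075,1]]'>/dev/null && s &&
python3 -m inch '[[0,0,0,0,0,0.075,1],[0,0,0,0,0,0.075,1]]'>/dev/null && s
```

```text
t22.60 q6 0.068 tau6 [0.225 0.174 0.163] Mz 0.170 pk 0.163 F [ 7.2  3.4 -2.4] w32.6
t23.00 q6 0.127 tau6 [0.237 0.187 0.175] Mz 0.214 pk 0.175 F [ 6.6  2.6 -3.4] w32.4
t23.40 q6 0.186 tau6 [0.247 0.197 0.186] Mz 0.194 pk 0.186 F [ 6.4  2.9 -2.9] w32.5
t23.80 q6 0.245 tau6 [0.256 0.206 0.194] Mz 0.180 pk 0.194 F [ 6.8  3.6 -2.1] w32.6
```

```bash
s(){ python3 d.py; }
python3 -m inch '[[0,0,0,0,0,0.075,1],[0,0,0,0,0,0.075,1]]'>/dev/null; s &&
python3 -m inch '[[0,0,0,0,0,0.075,1],[0,0,0,0,0,0.075,1]]'>/dev/null && s &&
python3 -m inch '[[0,0,0,0,0,0.075,1],[0,0,0,0,0,0.075,1]]'>/dev/null && s &&
python3 -m inch '[[0,0,0,0,0,0.075,1],[0,0,0,0,0,0.075,1]]'>/dev/null && s &&
python3 -m inch '[[0,0,0,0,0,0.075,1],[0,0,0,0,0,0.075,1]]'>/dev/null && s
```

```text
t24.20 q6 0.304 tau6 [0.263 0.212 0.201] Mz 0.199 pk 0.201 F [ 7.   3.1 -3.5] w32.7
t24.60 q6 0.363 tau6 [0.266 0.215 0.204] Mz 0.223 pk 0.204 F [ 7.   2.1 -1.2] w32.2
t25.00 q6 0.422 tau6 [0.26  0.21  0.198] Mz 0.201 pk 0.204 F [ 7.5  2.9 -2.4] w32.6
t25.40 q6 0.480 tau6 [0.231 0.181 0.169] Mz 0.141 pk 0.204 F [ 8.4  2.  -2.8] w32.6
```

The clutch is breaking over. I'll use smaller steps until the torque drops below half.

```bash
sed -i 's/ta\[-1\]<pk-0.02/ta[-1]<0.1/' d.py; s(){ python3 d.py; }
python3 -m inch '[[0,0,0,0,0,0.05,1],[0,0,0,0,0,0.05,1]]'>/dev/null; s &&
python3 -m inch '[[0,0,0,0,0,0.04,1],[0,0,0,0,0,0.04,1]]'>/dev/null && s &&
python3 -m inch '[[0,0,0,0,0,0.03,1],[0,0,0,0,0,0.03,1]]'>/dev/null && s &&
python3 -m inch '[[0,0,0,0,0,0.03,1],[0,0,0,0,0,0.03,1]]'>/dev/null && s
```

```text
t25.80 q6 0.520 tau6 [0.165 0.131 0.124] Mz 0.136 pk 0.204 F [ 8.5  2.1 -2.5] w32.3
t26.20 q6 0.551 tau6 [0.111 0.084 0.078] Mz 0.068 pk 0.204 F [ 7.6  2.  -3.2] w32.6
```

```bash
python3 -m inch '[[0,0,0,0,0,0.03,1],[0,0,0,0,0,0.03,1]]'>/dev/null; python3 d.py
python3 -m inch '[[0,0,0,0,0,0,-0.4],[0,0,0,0,0,0,-0.4],[0,0,0,0,0,0,-0.4],[0,0,0,0,0,0,-0.4]]'; python3 g.py 3 &&
python3 -m inch '[[0,0,-0.2,0,0,0,-0.4],[0,0,-0.5,0,0,0,-0.4],[0,0,-0.8,0,0,0,-0.4],[0,0,-0.8,0,0,0,-0.4]]'
python3 -c "from h import *
go(430,15,240,0.0)"
```

```text
t26.60 q6 0.575 tau6 [0.064 0.045 0.04 ] Mz 0.019 pk 0.204 F [ 8.8  1.9 -3.6] w32.4
t: 27.1
ee_pos: [581.2, 18.0, 117.0]
orientation: [-2.754, -1.511, 0.001]
ft_force: [-0.0, -0.4, 0.8]
width: 61.8
grasp_force: 0.0
t27.10 tcp [581.2  18.  117. ] nest [-0.1 -0.9] yawy -0.567 F [-0.02 -0.36  0.82] M [-0.002  0.096 -0.004] w61.8 g0.0 q6 0.58
t: 27.6
ee_pos: [583.8, 18.1, 240.9]
orientation: [2.751, 1.51, 0.01]
ft_force: [-0.1, -0.4, -0.2]
width: 61.5
grasp_force: 0.0
shift [-0.568 -0.854 -0.001] turn [ 0.009 -0.003 -0.722]
```

It clicked, with torque at rest down from 0.204 to 0.04, and I've let go and lifted clear. I'll move aside and check.

```bash
python3 -m inch '[[-0.2,-0.3,0,0,0,0,-0.4],[-0.4,-0.6,0,0,0,0,-0.4],[-0.568,-0.854,0,0,0,0,-0.4],[-0.568,-0.854,0,0,0,0,-0.4],[-0.568,-0.854,0,0,0,0,-0.4]]' >/dev/null
python3 - <<'E'
from h import *
st();s=ctrl.get_image("side")[:,:,::-1];t=ctrl.get_image("top")[:,:,::-1]
b=cv2.resize(s[150:275,265:395],None,fx=4.7,fy=4.7,interpolation=cv2.INTER_CUBIC)[:,:]
cv2.imwrite("pics/s5.png",b);cv2.imwrite("pics/t5.png",t)
E
```

```text
t28.23 tcp [428.4  15.  236.9] nest [-152.   -18.1] yawy -0.567 F [-0.29 -0.4  -0.11] M [-0.011  0.09   0.001] w61.4 g0.0 q6 0.57
```

View pics/s5.png

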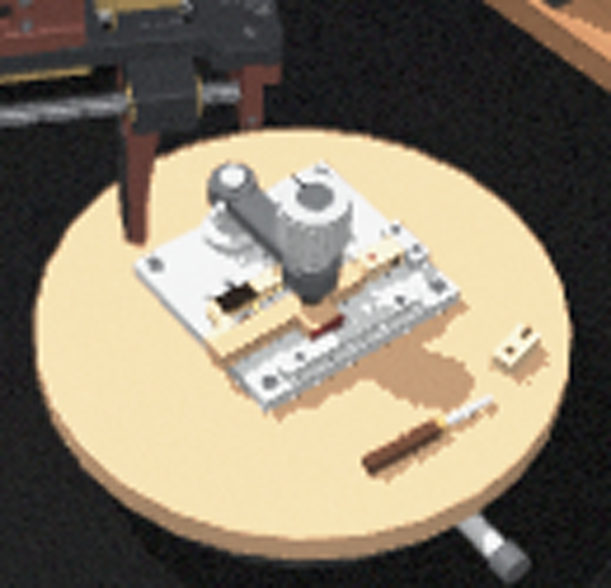

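The arm now lies over the wippen with the knob at (312,220). The wippen's flange is still at the stop (405,245), the punch and spare flange are where they were, and the robot is clear.

```bash
python3 -c "from workcell import ctrl; print(ctrl.close_job())"
```

```text
the job is handed in; nothing more can be done
None
```

The wippen is home against the stop, the clamp arm is swung to its solid stop, and the knob was turned to its click and about 0.02 rad past; the job was handed in at about 28 s with the robot clear.

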